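# Shut off and bleed the valve bank

### The arm

A 6-joint arm with a two-finger parallel gripper is mounted at the origin on a cart in front of the work surface, level with it; the furniture and walls round the work are solid. World frame = base frame: x ahead of the robot, y to its left, z up, the work surface at z = 0. Lengths are in m, angles in rad, forces in N, time in s.
With the tool pointing down it reaches from about 0.275 to 0.775 m from the base axis. Payload 14.6 kg.
Tool frame: the origin (TCP) lies between the finger pads; the fingertips stand 14 mm ahead of it and the grasp point (between the pads) lies 5 mm behind it; z points along the fingers, y is the direction in which the jaws open and shut (so a half turn about z gives the same grasp; the last joint's range is limited). The gripper opens to 85 mm and grips with 20 to 120 N. Pads are 22 mm wide; open, the fingers measure 114 mm over their backs; the gripper's body (76 mm by 85 mm) begins 54 mm behind the grasp point. The pads swing forward as they close: fully open they stand 13 mm farther back than shut.
Start: joints at [-1.399, 0.263, -0.048, 1.259, 0, 1.415], TCP at [0.169, -0.497, 0.245] pointing down, gripper open.
Joint ranges: [-2.65, 2.65], [-0.89, 1.7], [-1.18, 1.37], [-2.13, 2.11], [-1.35, 1.29], [-3.14, 3.14]. Speed limits (rad/s): [1.89, 1.89, 2.57, 2.79, 3.14, 3.14].

### API

Orientations are given as a unit quaternion [x, y, z, w].
In Python, from rig import env gives the robot as it stands.
- The arm moves only by the tool play_rows, never from a script. Its argument "plan" is text: rows parted by semicolons, each of 4 numbers parted by spaces: the shift along the tool's x, y, z in m, then the turn about the tool's z in rad. A call has 1 to 5 rows; each row is the pose to reach, as a shift and turn from the pose commanded when the call began, along the tool's axes at that moment; what a row does not reach only later rows make up. A row lasts 1/8 s, in which the tool goes at most 62.5 mm and 10.7 degrees, less where a joint would pass 70% of its speed; a pose out of reach is approached as far as the arm can. A call with a gripper value outside its range is refused whole. "grip" is the opening, from 0 (shut) to 1 (fully open), set as the call begins (left out, the last holds). The fingers move at their own pace and stop on an object; the grip force is fixed at half the most. Time passes only in rows, so rows that repeat a pose let the fingers close. It gives the time, the measured TCP pose, the force and the opening at its end, in the units of the state.
- env.get_obs(): the state, without advancing time (a new reading comes with each control period).
- env.camera(name): name is "side" or "top"; returns the picture (384x512x3 uint8, red, green, blue); there is no depth.
- env.get_calibration(name): a dict with "camera_matrix" (3x3 intrinsics, pixels), "dist" ([k1, k2, p1, p2, k3] as OpenCV has them; the pictures are not rectified), "pose" (4x4, takes a point from camera to world coordinates). Camera axes: x right, y up, looking along -z (the intrinsics and any distortion apply to the point x, -y, -z); pixel columns grow to the right and rows downward; lengths in m; the calibration is good to about 2 mm. A picture is of the moment at which its call begins. get_calibration takes no time and is no camera call.
- env.job_done(): hands the job in, once; it reports no verdict.
The state is a dict: "time_s": time; "joint_pos": joint angles; "joint_vel": joint speeds; "joint_efforts": joint torques, N m; "position": TCP position; "tool_rot": TCP orientation; "ft_force": force on the tool from outside, world axes, zero at the start; "moment": the same for the moment, N m; "finger_gap": opening from 0.0 (shut) to 1.0 (fully open).
Only numpy, scipy, OpenCV 4.12 (cv2) and the standard library are available. Lean on these libraries where they do the work, as an engineer would, in place of code of your own. Each camera call takes 0.05 s, during which the arm holds its last target. There are 200 camera calls.

### The job

Take the pressure off the valve bank before it is serviced, using only the tips of the closed fingers: first press the wide mushroom button fully home, then push down the raised far end of the rocker until it has tipped fully over, and last press the slim round plunger down most or all of the way and keep it pressed; the program finishes while it is still holding the plunger down. Do not press the square key, press no control before its turn, and do not lift or shift the loose parts lying about.

Things in the scene. Friction and masses are not known exactly. Their poses are not given: they have to be found in the camera images.
- manifold: Fixed valve bank: aluminium bar 328 mm long (its y), 80 deep (x), 20 high, end plates 26. Origin: centre of its underside, on the bench; x away from the robot, z up. Four grey blocks in a row on it, centres at y = -112.5, -37.5, 37.5, 112.5 mm, square to it, 76 (x) by 56 (y) mm, tops 54 mm above the bench; each has one control at its top's centre. Which block stands where changes
- shutoff_top (a point): Top centre of the shut-off button: a wide black mushroom head, 42 mm across, on a steel stem, its top 24.5 mm above the block when out (78.5 mm above the bench). Moves with the button. z up
- shutoff (a joint): How far the mushroom button is pushed in, m: 0 out, 0.008 fully home against a hard stop. No spring: it resists with about 5 N of friction and stays where it is pushed. Starts at 0 to 0.0015
- rocker_pad (a point): Point on the top face of the rocker's far wing, on its centre line, 24 mm out from the pivot axis and 3 mm above the wing's middle plane; moves with the rocker. When the rocker is tipped fully over it lies 24 mm along the bank's x from rocker_pivot and 3 mm above it
- rocker_pivot (a point): Middle of the rocker's pivot axis (fixed, along the bank's y), 12 mm above its block's top, 66 mm above the bench. The rocker is a black paddle of two flat ridged wings in a shallow V, each 32 mm long from the pivot, 26 mm wide, 6 mm thick, between two small cheeks (37 mm over their outsides, 14 mm along x, tops 4 mm above the pivot)
- rocker (a joint): Angle of the rocker, rad: 0 = wing nearest the robot level, far wing raised by 0.4 (its tip about 27 mm above the block's top); 0.4 = far wing pressed down till it is level, against a stop. No spring: friction of 0.07 N m (about 3 N at the pad), stays where it is put. Starts at 0 to 0.05
- bleed_top (a point): Top centre of the bleed plunger: a slim round steel pin, 16 mm across, its flat top 26 mm above the block when out (80 mm above the bench), standing in a low steel collar 26 mm wide and 6 mm high. Moves with the plunger. z up
- bleed (a joint): How far the bleed plunger is pressed down, m: 0 out, 0.008 at its stop. Spring return: 3 N to start it, 6.2 N at the stop; it comes up when let go
- fill_top (a point): Top centre of the fill key: a low square black key, 26x26 mm, top 9 mm above the block, in a square frame 34 mm wide and 4 mm high. To be left alone
- fill (a joint): How far the fill key is pressed, m: 0 out, 0.005 at its stop. Spring return: 2 N to start it
- knob_spare: Loose bystander on the bench beside the bank: a spare black ball knob, 29 mm wide, 33 mm tall, standing; origin at the centre of its underside
- elbow_fitting: Loose bystander on the bench beside the bank: a small push-in elbow fitting, 30x16x26 mm; origin at the centre of its underside
- steel_bracket: Loose bystander on the bench beside the bank: a bright zinc bracket, 34x64 mm, 50 mm tall; origin at the centre of its underside
- pin_gauge: Loose bystander on the bench beside the bank: a pin gauge lying down, 14x100 mm, 12 mm tall; origin at the centre of its underside
- grease_tin: Loose bystander on the bench beside the bank: a round grease tin, 62 mm wide, 42 mm tall; origin at the centre of its underside
- flange_bolt_1: Loose bystander on the bench beside the bank: a flange bolt lying down, 18x31 mm, 18 mm tall; origin at the centre of its underside

How it is judged:
On the way, in this order (a step that is already met when the one before it is completed fails the run):
1. the mushroom button is pressed fully home (value of joint shutoff above 0.0065 m), for 0.2 s.
2. the rocker is tipped fully over, far wing down (value of joint shutoff above 0.0065 m and value of joint rocker above 0.34 rad), for 0.2 s.
3. the plunger is pressed down by the fingers (all of step 2 and value of joint bleed above 0.005 m and contact force between the fingers and bleed above 1 N), for 0.3 s.
At the end, for the whole second after the job is handed in: The mushroom button is in by more than 6.5 of its 8 mm, the rocker is past 0.34 of its 0.4 rad, and the fingers still hold the plunger down by more than 5 of its 8 mm with more than 1 N; the square key is up (less than 1.5 mm) (all of step 3 and value of joint fill below 0.0015 m); the arm keeps its last pose, push and grip.
It fails at once if a control is pushed with the arm or the gripper's body instead of the fingers (more than 2 N) (contact force between the arm and shutoff above 2 N or contact force between the arm and rocker above 2 N or contact force between the arm and bleed above 2 N).
It fails at once if the square key is pressed (more than 2 mm) (value of joint fill above 0.002 m).
It fails at once if the rocker is tipped (beyond 0.2 rad) before the mushroom button is home (value of joint rocker above 0.2 rad and value of joint shutoff below 0.0065 m).
It fails at once if the plunger is pressed (more than 3 mm) before the mushroom button is home and the rocker tipped over (value of joint bleed above 0.003 m and (value of joint shutoff below 0.0065 m or value of joint rocker below 0.34 rad)).
It fails at once if a loose part beside the bank is lifted, carried or shifted by more than 25 mm (distance of any of knob_spare, elbow_fitting, steel_bracket, pin_gauge, grease_tin, flange_bolt_1 from where it was at the start of the episode above 0.025 m).
It also fails if it takes over 35 s, if anything falls off the work surface, if the arm or the gripper's body presses on something with over 40 N, if the wrist force passes 120 N, or if a joint passes its speed limit or range.

## Working session

There is one attempt and no reset: what is moved stays moved. The work goes in short steps, Python scripts to look and compute and a tool call to move; the robot and the scene stay as the last step left them, time stands still between calls to the robot, and variables do not carry over. Pictures are saved under pics/ and viewed, about 8 in all and at most 12, crops included, and the job is handed in when it is done.

Besides the shell and the picture viewer there is one more tool, called as name(argument=value, ...), one argument or row to a line, values as JSON. play_rows: Moves the arm, as the interface text tells. Its arguments: {"type":"object","properties":{"plan":{"type":"string"},"grip":{"type":"number"}},"required":["plan"]}

```bash
mkdir -p pics
python3 - <<'E'
from rig import env
import cv2
for n in("top","side"):
    im=env.camera(n); cv2.imwrite(f"pics/{n}0.png",im[:,:,::-1])
    c=env.get_calibration(n); print(n,c)
o=env.get_obs(); print(o)
E
```

```text
top {'camera_matrix': array([[469.4543324 ,   0.        , 260.09223859],
       [  0.        , 469.4543324 , 187.20045993],
       [  0.        ,   0.        ,   1.        ]]), 'dist': array([0.03917554, 0.        , 0.        , 0.        , 0.        ]), 'pose': array([[ 0.01292834,  0.97922262, -0.20237571,  0.35144935],
       [-0.99990295,  0.0116099 , -0.00770054,  0.05997327],
       [-0.00519098,  0.20245562,  0.97927768,  0.96544993],
       [ 0.        ,  0.        ,  0.        ,  1.        ]])}
side {'camera_matrix': array([[347.52394454,   0.        , 258.46979777],
       [  0.        , 347.52394454, 197.23900477],
       [  0.        ,   0.        ,   1.        ]]), 'dist': array([-0.01302263,  0.        ,  0.        ,  0.        ,  0.        ]), 'pose': array([[ 0.9148411 ,  0.24235257, -0.3230031 ,  0.25979067],
       [-0.40316006,  0.5026565 , -0.76472113, -0.54889195],
       [-0.02297253,  0.82982027,  0.5575577 ,  0.55265785],
       [ 0.        ,  0.        ,  0.        ,  1.        ]])}
{'time_s': 0.1, 'joint_pos': array([-1.39928518e+00,  2.63520831e-01, -4.88371653e-02,  1.25941576e+00,
       -3.54578812e-06,  1.41545550e+00]), 'joint_vel': array([-0.0003359 , -0.00167088, -0.00035668, -0.00060473, -0.00015651,
        0.00054523]), 'joint_efforts': array([ 5.05241434e-03, -6.38575888e+01,  3.85063219e+01,  9.81191522e-03,
       -2.91305344e-05,  1.00542891e-05]), 'position': array([ 0.16849401, -0.4969946 ,  0.2448628 ]), 'tool_rot': array([ 9.86675550e-01,  1.62699475e-01, -5.72412288e-06, -4.88683781e-04]), 'ft_force': array([ 0.74632559,  0.22065609, -0.09480408]), 'moment': array([-0.03382618, -0.01453973,  0.01980161]), 'finger_gap': 0.9971415079446037}
```

View pics/top0.png

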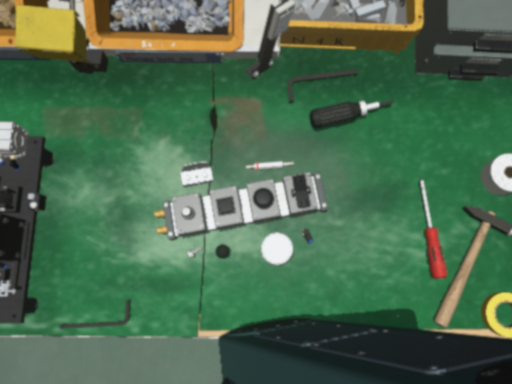

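View pics/side0.png

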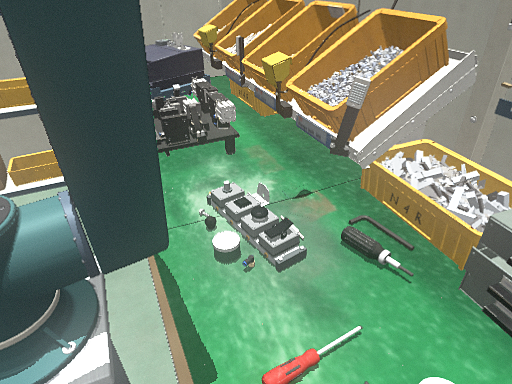

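The top view shows the bank running from (170,220) to (325,192). From left (+y) to right it holds the plunger (187,212), square key (226,205), mushroom (263,198) and rocker (301,190). The loose parts lie clear of it. I'll enlarge both views.

Run:
```python
import cv2
a=cv2.imread("pics/top0.png")[150:260,150:340]; cv2.imwrite("pics/topc.png",cv2.resize(a,None,fx=4,fy=4,interpolation=cv2.INTER_CUBIC))
a=cv2.imread("pics/side0.png")[170:275,190:320]; cv2.imwrite("pics/sidec.png",cv2.resize(a,None,fx=5,fy=5,interpolation=cv2.INTER_CUBIC))
```

```text
(no output)
```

View pics/topc.png

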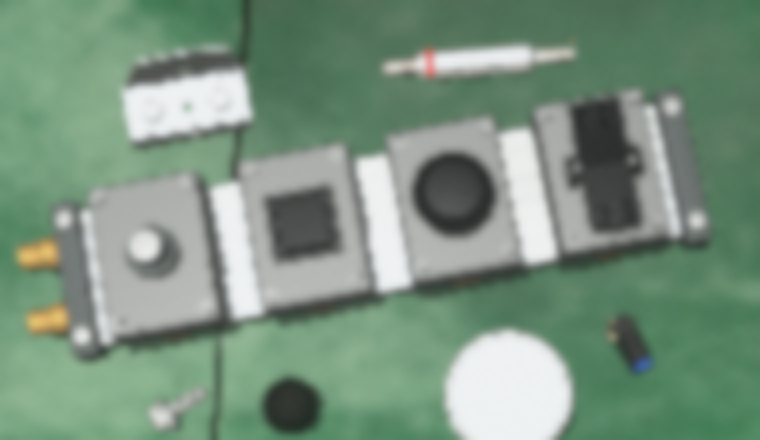

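View pics/sidec.png

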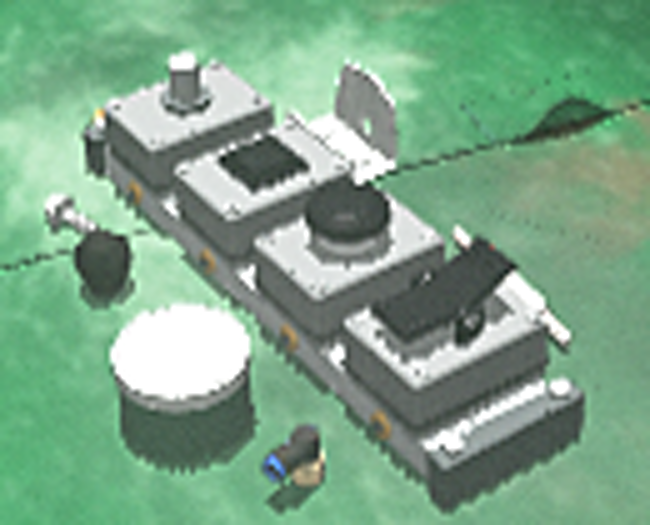

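```bash
cat > h.py <<'E'
import numpy as np,cv2
from rig import env
def proj(n,P):
    c=env.get_calibration(n);T=np.linalg.inv(c["pose"])
    q=(T[:3,:3]@np.atleast_2d(P).T).T+T[:3,3]; q=q*[1,-1,-1]
    return cv2.projectPoints(q.reshape(-1,1,3),np.zeros(3),np.zeros(3),c["camera_matrix"],c["dist"])[0].reshape(-1,2)
def world(p,L):
    x,y,a=p;L=np.atleast_2d(L);c,s=np.cos(a),np.sin(a)
    return np.c_[x+c*L[:,0]-s*L[:,1],y+s*L[:,0]+c*L[:,1],L[:,2]]
E
cat > fit.py <<'E'
from h import *
from scipy.optimize import least_squares
Y=[.1125,.0375,-.0375,-.1125]
top=[(0,Y[0],.08,146,245),(0,Y[2],.0775,455,190),(0,Y[1],.063,304,223)]
for y,c in zip(Y,[[(92,190),(200,177),(220,322),(104,343)],[(240,163),(345,145),(375,288),(265,308)],[(388,136),(493,118),(525,265),(418,282)],[(536,107),(640,92),(672,236),(558,250)]]):
    for (sx,sy),(u,v) in zip([(1,1),(1,-1),(-1,-1),(-1,1)],c): top.append((sx*.038,y+sy*.028,.054,u,v))
side=[(0,Y[0],.08,183,60),(0,Y[2],.0775,347,205)]
for b,sx,sy,u,v in [(0,-1,1,107,108),(0,-1,-1,150,155),(0,1,-1,272,103),(0,1,1,215,62),(1,-1,1,175,170),(1,-1,-1,240,215),(2,-1,1,255,238),(2,-1,-1,322,298),(2,1,-1,443,240),(3,-1,1,345,318),(3,-1,-1,415,388),(3,1,-1,550,345)]:
    side.append((sx*.038,Y[b]+sy*.028,.054,u,v))
top=np.array(top);side=np.array(side)
pt=(top[:,3:]+.5)/4-.5+[150,150]; ps=(side[:,3:]+.5)/5-.5+[190,170]
rt=lambda p:proj("top",world(p,top[:,:3]))-pt
rs=lambda p:proj("side",world(p,side[:,:3]))-ps
for name,f in [("top",lambda p:rt(p).ravel()),("side",lambda p:rs(p).ravel()),("both",lambda p:np.r_[rt(p).ravel(),rs(p).ravel()])]:
    r=least_squares(f,[.43,.05,0.1]); print(name,r.x.round(4),"rms",np.sqrt(np.mean(r.fun**2)).round(2))
p=r.x
print("resid top",rt(p).round(1).tolist());print("side",rs(p).round(1).tolist())
print(world(p,[[0,Y[2],.0785],[.024*.92,Y[3],.078],[0,Y[3],.066],[0,Y[0],.08]]).round(4))
E
python3 fit.py
```

```text
top [0.508  0.0972 0.1984] rms 0.82
side [0.5088 0.0904 0.1918] rms 1.21
both [0.5086 0.096  0.1981] rms 1.29
resid top [[0.5, 0.1], [0.6, -0.2], [0.5, -0.1], [-0.9, -0.2], [0.2, -2.2], [1.3, -0.7], [1.8, -0.6], [-0.3, -0.4], [1.2, -1.0], [0.5, 0.7], [-0.3, 1.0], [-0.1, -0.5], [1.3, -1.1], [0.7, -0.6], [-0.7, 0.4], [-0.0, -0.1], [1.5, -1.4], [1.5, -0.4], [2.0, 1.3]]
side [[-0.5, -0.4], [-0.5, -2.0], [-2.1, -1.6], [-0.3, -1.6], [0.1, -0.9], [0.4, -1.3], [-1.6, -1.2], [-2.9, 0.3], [-1.7, -0.5], [-1.8, -0.6], [0.4, -1.1], [-1.6, -0.3], [-0.5, -0.7], [-0.2, -5.8]]
[[ 0.516   0.0592  0.0785]
 [ 0.5524 -0.01    0.078 ]
 [ 0.5308 -0.0143  0.066 ]
 [ 0.4865  0.2063  0.08  ]]
```

```bash
cat > mv.py <<'E'
# usage: mv.py x y z yaw -> shift in tool axes, turn
import sys
from h import *
from scipy.spatial.transform import Rotation as R
o=env.get_obs();r=R.from_quat(o["tool_rot"]);t=np.array(list(map(float,sys.argv[1:5])))
X=r.as_matrix()[:,0];yaw=np.arctan2(X[1],X[0])
d=(yaw-t[3]+np.pi)%(2*np.pi)-np.pi
print("t",o["time_s"],"pos",o["position"].round(4),"yaw",yaw.round(3),"F",o["ft_force"].round(2),"gap",round(o["finger_gap"],3),"j",o["joint_pos"].round(2))
print("shift",r.inv().apply(t[:3]-o["position"]).round(4),"turn",d.round(3))
E
python3 mv.py .516 .0592 .16 -2.943
```

```text
t 0.1 pos [ 0.1685 -0.497   0.2449] yaw 0.327 F [ 0.75  0.22 -0.09] gap 0.997 j [-1.4   0.26 -0.05  1.26 -0.    1.42]
shift [ 0.5077 -0.4151  0.0853] turn -3.013
```

play_rows(
  plan="0.04 -0.032 0 -0.17; 0.08 -0.064 0 -0.34; 0.12 -0.096 0 -0.51; 0.16 -0.128 0 -0.68; 0.2 -0.16 0 -0.85",
  grip=0,
)

```text
time_s: 0.72
position: [0.3071, -0.2799, 0.2452]
tool_rot: [0.83, 0.557, 0.0, -0.0]
ft_force: [0.5, -0.3, -0.0]
finger_gap: 0.001
```

```bash
python3 mv.py .516 .0592 .16 -2.943
```

```text
t 0.725 pos [ 0.3071 -0.2799  0.2452] yaw 1.182 F [ 0.48 -0.34 -0.01] gap 0.001 j [-0.94  0.08 -0.29  1.21  0.    1.02]
shift [0.393  0.0648 0.0852] turn -2.158
```

play_rows(
  plan="0.045 0.008 0 -0.18; 0.09 0.016 0 -0.36; 0.14 0.024 0 -0.54; 0.19 0.032 0.01 -0.72; 0.24 0.04 0.02 -0.9",
)

```text
time_s: 1.35
position: [0.4363, -0.0736, 0.225]
tool_rot: [0.505, 0.863, 0.0, 0.0]
ft_force: [1.1, -0.3, -0.0]
finger_gap: -0.001
```

```bash
python3 mv.py .516 .0592 .16 -2.943
```

```text
t 1.35 pos [ 0.4363 -0.0736  0.225 ] yaw 2.083 F [ 1.15 -0.25 -0.03] gap -0.001 j [-0.35  0.13 -0.28  1.16 -0.    0.71]
shift [0.0767 0.1346 0.065 ] turn -1.257
```

play_rows(
  plan="0.016 0.027 0.01 -0.18; 0.032 0.054 0.02 -0.36; 0.048 0.081 0.03 -0.54; 0.064 0.108 0.05 -0.72; 0.077 0.135 0.065 -0.9",
)

```text
time_s: 1.98
position: [0.5165, 0.0586, 0.1594]
tool_rot: [0.079, 0.997, -0.0, -0.0]
ft_force: [0.4, -0.9, 0.5]
finger_gap: -0.002
```

```bash
python3 mv.py .516 .0592 .12 -2.943
```

```text
t 1.975 pos [0.5165 0.0586 0.1594] yaw 2.983 F [ 0.43 -0.92  0.47] gap -0.002 j [-0.04  0.3  -0.24  1.03 -0.    0.11]
shift [0.0005 0.0005 0.0394] turn -0.357
```

play_rows(
  plan="0 0 0.015 -0.18; 0 0 0.03 -0.357; 0 0 0.045 -0.357; 0 0 0.045 -0.357",
)

```text
time_s: 2.48
position: [0.5157, 0.0576, 0.1144]
tool_rot: [-0.096, 0.995, 0.0, -0.001]
ft_force: [1.2, 0.3, 0.2]
finger_gap: -0.001
```

```bash
python3 mv.py .516 .0592 .0925 -2.943
python3 - <<'E'
from h import *
a=env.camera("top")[130:260,130:350,::-1];b=env.camera("side")[130:275,190:340,::-1]
f=lambda i,w:cv2.resize(i,(w,420),interpolation=cv2.INTER_CUBIC)
cv2.imwrite("pics/c1.png",np.hstack([f(a,440),f(b,360)]) if 0 else np.hstack([cv2.resize(a,(440,260),interpolation=2),cv2.resize(b,(360,260),interpolation=2)]))
cv2.imwrite("pics/s1.png",cv2.resize(b,(600,580),interpolation=cv2.INTER_CUBIC))
E
```

```text
t 2.475 pos [0.5157 0.0576 0.1144] yaw -2.95 F [1.17 0.32 0.19] gap -0.001 j [-0.05  0.33 -0.32  0.92  0.   -0.24]
shift [-0.0007  0.0015  0.0219] turn -0.007
```

View pics/s1.png

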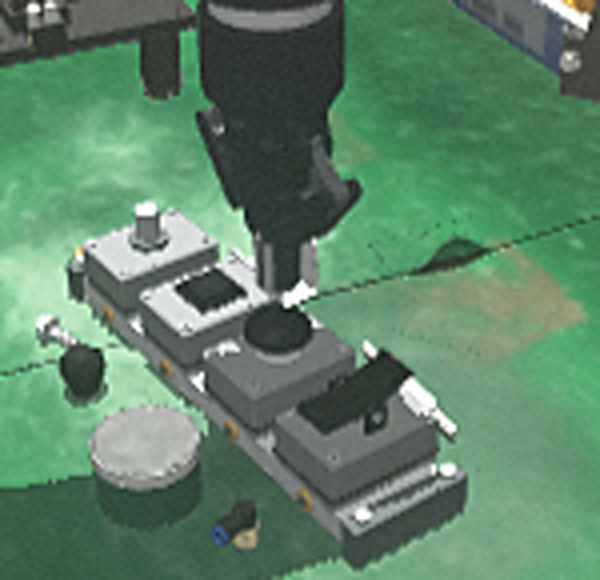

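The closed fingertips at about (285,300) stand directly above the mushroom head at (277,325). I'll press.

play_rows(
  plan="0 0.001 0.012 0; 0 0.001 0.02 0; 0 0.001 0.025 0; 0 0.001 0.029 0; 0 0.001 0.031 0",
)

```text
time_s: 3.2
position: [0.5161, 0.0586, 0.0842]
tool_rot: [-0.096, 0.995, 0.0, -0.0]
ft_force: [-2.9, 0.4, 11.2]
finger_gap: 0.002
```

play_rows(
  plan="0 0 0.001 0; 0 0 0.002 0; 0 0 0.002 0; 0 0 0.002 0",
)

```text
time_s: 3.7
position: [0.5162, 0.0586, 0.0838]
tool_rot: [-0.096, 0.995, -0.0, 0.001]
ft_force: [-11.9, 0.4, 31.1]
finger_gap: -0.003
```

The button is on its hard stop: the force rose to 31 N with no further travel. I'll lift and go to the rocker's far wing.

play_rows(
  plan="0 0 -0.01 0; 0 0 -0.04 0; 0 0 -0.04 0",
)

```text
time_s: 4.08
position: [0.5175, 0.0585, 0.124]
tool_rot: [-0.096, 0.995, -0.0, 0.002]
ft_force: [0.4, -0.7, 0.0]
finger_gap: -0.002
```

```bash
python3 mv.py .5553 -.0094 .12 -2.943
```

```text
t 4.075 pos [0.5175 0.0585 0.124 ] yaw -2.949 F [ 0.36 -0.69  0.04] gap -0.002 j [-0.04  0.32 -0.31  0.94 -0.   -0.24]
shift [-0.0242 -0.0738  0.0041] turn -0.006
```

play_rows(
  plan="-0.012 -0.037 0 0; -0.024 -0.074 0 0; -0.024 -0.074 0.01 0; -0.024 -0.074 0.015 0",
)

```text
time_s: 4.58
position: [0.5531, -0.0092, 0.1061]
tool_rot: [-0.096, 0.995, 0.0, -0.001]
ft_force: [-0.8, -0.0, 0.1]
finger_gap: 0.002
```

```bash
python3 mv.py .5553 -.0094 .083 -2.943
python3 - <<'E'
from h import *
a=env.camera("top");b=env.camera("side")
cv2.imwrite("pics/s2.png",cv2.resize(b[150:275,220:340,::-1],(576,600),interpolation=cv2.INTER_CUBIC))
E
```

```text
t 4.575 pos [ 0.5531 -0.0092  0.1061] yaw -2.95 F [-0.8  -0.03  0.07] gap 0.002 j [-0.16  0.39 -0.25  0.93  0.   -0.36]
shift [-0.0021 -0.0006  0.0231] turn -0.007
```

View pics/s2.png

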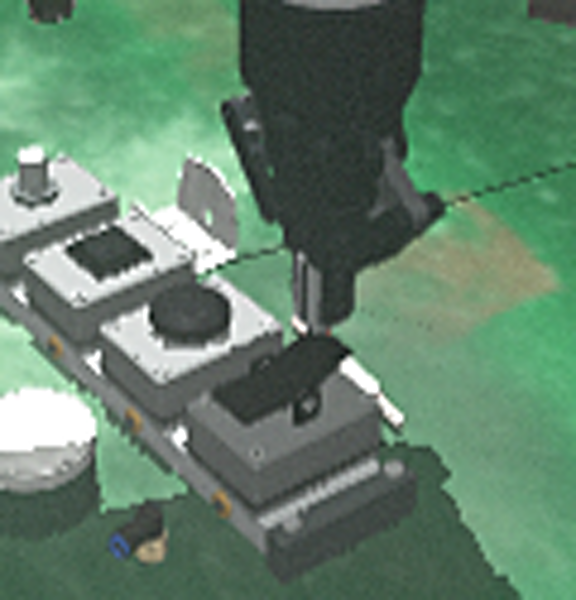

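The mushroom head now sits lower on its block. The fingertips (315,325) are over the rocker's raised far end. I'll press down.

play_rows(
  plan="-0.001 0 0.008 0; -0.001 0 0.014 0; -0.001 0 0.019 0; -0.001 0 0.023 0; -0.001 0 0.025 0",
)

```text
time_s: 5.3
position: [0.5551, -0.0094, 0.0825]
tool_rot: [-0.096, 0.995, -0.0, 0.0]
ft_force: [-3.9, 2.0, 27.1]
finger_gap: 0.0
```

play_rows(
  plan="0 0 0.001 0; 0 0 0.002 0; 0 0 0.002 0",
)

```text
time_s: 5.68
position: [0.5551, -0.0094, 0.0823]
tool_rot: [-0.096, 0.995, -0.0, 0.001]
ft_force: [-8.7, 1.6, 36.0]
finger_gap: 0.002
```

The rocker is on its stop: tip height 68 mm against 69 mm expected. I'll lift and go to the plunger.

play_rows(
  plan="0 0 -0.01 0; 0 0 -0.045 0; 0 0 -0.045 0",
)

```text
time_s: 6.05
position: [0.5556, -0.0095, 0.127]
tool_rot: [-0.096, 0.995, -0.0, 0.001]
ft_force: [0.5, -0.2, -1.3]
finger_gap: -0.0
```

```bash
python3 mv.py .4865 .2063 .12 -2.943
```

```text
t 6.05 pos [ 0.5556 -0.0095  0.127 ] yaw -2.95 F [ 0.46 -0.24 -1.33] gap -0.0 j [-0.16  0.38 -0.21  0.98 -0.   -0.36]
shift [0.0266 0.2251 0.0067] turn -0.007
```

play_rows(
  plan="0.006 0.05 0 0; 0.012 0.1 0 0; 0.018 0.15 0 0; 0.024 0.2 0 0; 0.0265 0.225 0.005 0",
)

```text
time_s: 6.68
position: [0.4844, 0.2082, 0.1196]
tool_rot: [-0.097, 0.995, -0.0, -0.001]
ft_force: [0.3, -0.2, 0.6]
finger_gap: -0.001
```

play_rows(
  plan="0 0 0.008 0; 0 0 0.012 0; 0 0 0.012 0",
)

```text
time_s: 7.05
position: [0.4859, 0.2056, 0.1077]
tool_rot: [-0.095, 0.995, -0.0, -0.001]
ft_force: [0.1, 0.3, 1.8]
finger_gap: -0.004
```

```bash
python3 mv.py .4865 .2063 .094 -2.943
python3 - <<'E'
from h import *
a=env.camera("top");b=env.camera("side")
print(proj("side",[.4865,.2063,.08]))
cv2.imwrite("pics/s3.png",np.hstack([cv2.resize(b[150:275,200:330,::-1],(572,550),interpolation=cv2.INTER_CUBIC)]))
cv2.imwrite("pics/t3.png",cv2.resize(a[150:260,150:340,::-1],None,fx=4,fy=4,interpolation=cv2.INTER_CUBIC))
E
```

```text
t 7.05 pos [0.4859 0.2056 0.1077] yaw -2.951 F [0.12 0.25 1.77] gap -0.004 j [ 0.25  0.35 -0.31  0.91 -0.    0.05]
shift [-0.0008  0.0006  0.0137] turn -0.008
[[225.70827056 181.15330508]]
```

View pics/s3.png

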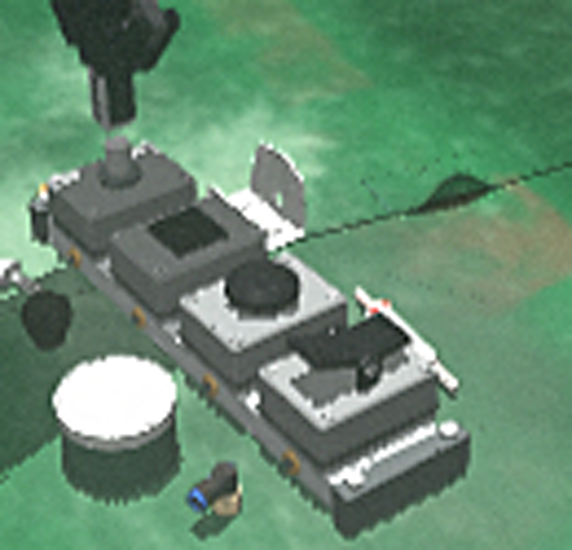

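The rocker's far wing lies level and the mushroom is in. The fingertips at (112,122) are just above the plunger top at (117,140). I'll press it and hold.

play_rows(
  plan="-0.001 0.001 0.008 0; -0.001 0.001 0.014 0; -0.001 0.001 0.018 0; -0.001 0.001 0.021 0; -0.001 0.001 0.0225 0",
)

```text
time_s: 7.78
position: [0.4868, 0.2076, 0.0859]
tool_rot: [-0.096, 0.995, -0.0, 0.0]
ft_force: [-2.6, -2.6, 19.5]
finger_gap: -0.005
```

play_rows(
  plan="0 0 0.0005 0; 0 0 0.0005 0; 0 0 0.0005 0; 0 0 0.0005 0",
)

```text
time_s: 8.28
position: [0.4868, 0.2076, 0.0859]
tool_rot: [-0.096, 0.995, -0.0, 0.0]
ft_force: [-3.1, -2.4, 14.6]
finger_gap: 0.002
```

Run:
```python
from h import *
b=env.camera("side");o=env.get_obs();print(o["position"],o["ft_force"])
cv2.imwrite("pics/s4.png",cv2.resize(b[150:275,200:330,::-1],(572,550),interpolation=cv2.INTER_CUBIC))
```

```text
[0.48683454 0.20759123 0.08593101] [-3.3377222  -1.66975755 14.92961109]
```

View pics/s4.png

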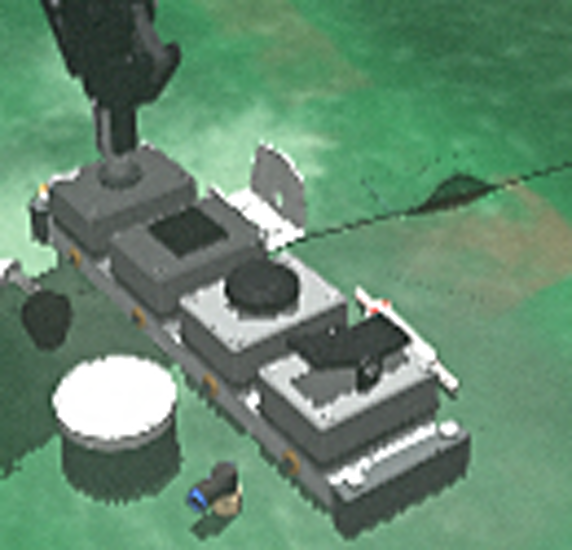

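The fingers hold the plunger down at (120,165). The rocker is tipped, the mushroom is in and the key is untouched.

```bash
python3 -c "
from rig import env
print(env.job_done())"
```

```text
the job is handed in; nothing more can be done
None
```

I pressed the mushroom button fully home, tipped the rocker fully over, then pressed the plunger and handed the job in at about 8.4 s still holding it down. The hand-in gives no verdict.

| Control | Fingertip height at the end (mm) | Expected at its stop (mm) | Upward force (N) |
|---|---|---|---|
| Mushroom button | 69.8 | 70.5 | 31 |
| Rocker far wing | 68.3 | 69 | 36 |
| Plunger | 71.9 | 72 | about 15 |

- **Last picture:** the mushroom is in, the rocker's far wing is level and the plunger is held down. The square key looks untouched, and no loose part looks moved.
- **Disagreement:** the top and side cameras put the bank about 7 mm apart in y. One corner I read in the side view was clearly off. I used the combined fit, which sat within about 1–2 mm of the top-camera fit, and the fingers landed on all three controls.

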